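# Find the iron switch that still snaps

## Task

Three look-alike spare push switches for the iron stand in the wooden rack and only one is sound: press their caps slowly and gently (never with 20 N or more), one after another, until you feel the one whose resistance snaps over part-way down, while the other two stay soft or mushy to the bottom. Lift that one out of the rack and stand it upright on the floor of the clear pin box, and let go. Leave the two soft ones standing in the rack and disturb nothing else.

Things in the scene. Friction and masses are not known exactly. Their poses are not given: they have to be found in the camera images.
- rack: fixed beech block, 62 (its x) x 220 (its y) x 22 mm high, origin at the centre of its underside. Three square pockets, 37 mm wide and 12 mm deep (floor 10 mm over the table), in a row along its y at -68, 0 and 68 mm. A loose push switch stands in each, sides parallel to the block, 1.5 mm play all round
- place_1 (a point): top centre of the unpressed cap of the switch in pocket 1 (rack y = -68 mm), 74 mm over the table; fixed to the rack, does not follow cap or switch; axes are the rack's. Every switch: cream housing 34 x 34 x 50 mm high, about 130 g, its top 60 mm over the table; round dark turquoise cap, 26 mm across, 14 mm proud, travels about 9 mm straight down and springs back
- place_2 (a point): top centre of the unpressed cap of the switch in pocket 2 (rack y = 0 mm), 74 mm over the table; fixed to the rack, does not follow cap or switch; axes are the rack's. All look alike; the sound one may stand in any pocket. Sound: force climbs from 2 N to about 8 N some 4 mm down, then falls away (the snap) to about 3 N at 9 mm
- place_3 (a point): top centre of the unpressed cap of the switch in pocket 3 (rack y = 68 mm), 74 mm over the table; fixed to the rack, does not follow cap or switch; axes are the rack's. Soft switches: the force never falls on the way down, it climbs from 1 or 2 N to between 3 and 8 N at the bottom. All: from 9 or 10 mm down a stop of about 6 N per mm; 20 N ruins the switch
- pinbox: fixed open box of clear acrylic with a turquoise floor, outside 130 (its x) x 100 (its y) x 24 mm high, walls and floor 4 mm thick; origin at the centre of its underside. Its clear flap is folded back flat beyond its +x side, 100 mm long
- pinbox_floor (a point): the centre of the pin box's inner floor, 4 mm over the table; axes are the box's. Room inside 122 x 92 mm
- clapper: bystander: wooden pressing block 200 (its x) x 60 x 45 mm high, origin at the centre of its underside. Not listed: beyond the rack and the pin box, over 0.69 m ahead of the robot, stand a turquoise iron 132 mm high, a grey mug with collar stays 110 mm high and a pale bottle 170 mm high; nearer than 0.42 m ahead stand two thread spools and a low jar, up to 50 mm high
Things that resemble listed ones, but are neither listed nor needed, are in the scene too. Leave any green look-alike of the pinbox alone.

How it is judged (in metres and radians):
On the way, in this order (a step that is already met when the one before it is completed fails the run):
1. the cap of the sound switch has been pressed through its snap (more than 5 mm down) while the switch stands in the rack (height (world z) of sw_k_cap_c0 below 0.059 m and height (world z) of sw_k_c0 between 0.033 and 0.038 m and angle between sw_k_c0's own z axis and vertical below 0.15 rad), for 0.04 s.
2. the sound switch is lifted clear of the rack with its cap out again (height (world z) of sw_k_c0 above 0.048 m and distance between sw_k_cap_c0 and sw_k_c0 above 0.025 m), for 0.1 s.
At the end, for the whole second after the job is handed in: the sound switch (the one that snaps) stands upright (within 0.1 rad) and released inside the pin box, its underside flat on the box floor (within about 3 mm), its cap out; the two soft switches still stand in their pockets of the rack (moved under 6 mm) (x of sw_k_c0 in the frame of pinbox between -0.046 and 0.046 m and y of sw_k_c0 in the frame of pinbox between -0.031 and 0.031 m and height (world z) of sw_k_c0 between 0.026 and 0.032 m and angle between sw_k_c0's own z axis and vertical below 0.1 rad and distance between sw_k_cap_c0 and sw_k_c0 above 0.027 m and distance of each of sw_m_c0, sw_t_c0 from where it was at the start of the episode below 0.006 m and angle between each of sw_m_c0, sw_t_c0's own z axis and vertical below 0.12 rad); the robot touches nothing.
It fails at once if 20 N or more on the cap of any switch (contact force between anything else and sw_k_cap_c0 above 20 N or contact force between anything else and sw_m_cap_c0 above 20 N or contact force between anything else and sw_t_cap_c0 above 20 N).
It fails at once if a soft switch lifted out of its pocket (distance of any of sw_m_c0, sw_t_c0 from where it was at the start of the episode above 0.012 m).
It fails at once if a bystander knocked out of place (more than 15 mm) (distance of any of iron_c0, mug_c0, clapper_c0, spray_c0, spool_a_c0, spool_b_c0, tin_c0 from where it was at the start of the episode above 0.015 m).
It fails at once if the sound switch dropped into the box from a height or slammed down (30 N or more against the box) (contact force between sw_k_c0 and pinbox above 30 N).
It also fails if it takes over 72 s, if anything falls off the work surface, if the arm or the gripper's body presses on something with over 40 N, if the wrist force passes 120 N, or if a joint passes its speed limit or range.

## Robot

A 6-joint arm with a two-finger parallel gripper is mounted at the origin on the work surface. World frame = base frame: x ahead of the robot, y to its left, z up, the work surface at z = 0. Lengths are in mm, angles in rad, forces in N, time in s.
With the tool pointing down it reaches from about 325 to 850 mm from the base axis. Payload 4.4 kg.
Tool frame: the origin (TCP) lies at the very end of the fingers, on their centre line; the grasp point (between the pads) lies robot.pinch_z behind it (robot.pinch_z is the distance from the TCP to the grasp point, in mm); y points along the fingers, x is the direction in which the jaws open and shut, and the axes are right-handed (so a half turn about y gives the same grasp; the last joint's range is limited). The gripper opens to 94 mm and grips with 3 to 60 N. Pads are 16 mm wide; open, the fingers measure 119 mm over their backs; the gripper's body (75 mm by 177 mm) begins 78 mm behind the grasp point.
Start: joints at [-1.272, 0.207, 1.542, -0, 1.393, -0.15], TCP at [249.472, -518.064, 205.447] pointing down, gripper open.
Joint ranges: [-2.73, 2.73], [-0.86, 2.22], [0.23, 2.46], [-1.11, 4.25], [0.08, 2.63], [-2.82, 2.82]. Speed limits (rad/s): [2.79, 2.79, 3.14, 3.14, 3.14, 3.14].

## Interface

Orientations are given as a unit quaternion [w, x, y, z].
In Python, from rig import robot gives the robot as it stands.
- The arm moves only by the tool carry_out, never from a script. Its argument "increments" is text: rows parted by semicolons, each of 5 numbers parted by spaces: the shift along the tool's x, y, z in cm, then the turn about the tool's y in rad, then the closure, from -1 (fully open) to 1 (shut). In form: dx dy dz roll claw; .... A call has 1 to 10 rows; each row shifts and turns the commanded pose from where the row before left it, along the tool's axes as they then stand; what a row does not reach is not made up. A row lasts 1/12 s, in which the tool goes at most 41.7 mm and 7.16 degrees, less where a joint would pass 70% of its speed; a pose out of reach is approached as far as the arm can. A call with a gripper value outside its range is refused whole. The fingers move at their own pace and stop on an object; "squeeze" is the grip in N (left out, the last holds). Time passes only in rows, so rows that do not move let the fingers close. It gives the time, the measured TCP pose, the force and the opening at its end, in the units of the state.
- robot.observe(): the state, without advancing time (a new reading comes with each control period).
- robot.camera(name): name is "scene" or "side" or "wrist"; returns the picture (480x640x3 uint8, red, green, blue); there is no depth.
- robot.camera_params(name): a dict with "fx", "fy", "cx", "cy" (pixels), "pose" (4x4, takes a point from camera to world coordinates). Camera axes: x right, y down, z forward; pixel columns grow to the right and rows downward; lengths in mm; the calibration is good to about 2 mm. A picture is of the moment at which its call begins: read the wrist's pose just before it. camera_params takes no time and is no camera call; for the wrist camera it gives the pose at the moment of the call.
- robot.close_job(): hands the job in, once; it reports no verdict.
Trained networks look in the newest picture that a camera, given by its name, has taken for a name from the list of things; names that differ only in an ending like _2 or _b are one class to them, and where a whole thing is asked for, a point or a joint stands for the part that bears it (a point fixed in the world has none). Each returns a list of dicts, best first, with "score" (0 to 1); they miss things now and then, are a little off and sometimes report something else, mostly with a low value. They report only what shows in the picture. A call takes as long as a camera call. They do not tell look-alikes from the thing itself.
- robot.trace(camera, name): "mask" (480x640 bool, what is visible of it) and "centre" ([column, row] in pixels, amid what is visible of it).
- robot.pinpoint(camera, name): "centre" ([column, row] in pixels: a listed point, or the origin of a listed thing).
The state is a dict: "time": time; "joint_pos": joint angles; "joint_vel": joint speeds; "tau": joint torques, N m; "position": TCP position; "tool_rot": TCP orientation; "contact_force": force on the tool from outside, world axes, zero at the start; "wrist_torque": the same for the moment, N m; "width": opening from 0.0 (shut) to 1.0 (fully open).
Only numpy, scipy, OpenCV 4.12 (cv2) and the standard library are available. Lean on these libraries where they do the work, as an engineer would, in place of code of your own. Each camera call takes 0.05 s, during which the arm holds its last target.

## Working session

There is one attempt and no reset: what is moved stays moved. The work goes in short steps, Python scripts to look and compute and a tool call to move; the robot and the scene stay as the last step left them, time stands still between calls to the robot, and variables do not carry over. Pictures are saved under pics/ and viewed, and the job is handed in when it is done.

Besides the shell and the picture viewer there is one more tool, called after "Call:" by a JSON object that holds its "method" and its "body". carry_out: Moves the arm, as the interface text tells. Its arguments: {"type":"object","properties":{"increments":{"type":"string"},"squeeze":{"type":"number"}},"required":["increments"]}

```bash
mkdir -p pics; ls; python3 - <<'E'
from rig import robot
import cv2,numpy as np
print(robot.observe()); print(robot.pinch_z)
for c in ["scene","side"]:
    im=robot.camera(c); cv2.imwrite(f"pics/{c}0.png",im[:,:,::-1])
    p=robot.camera_params(c); print(c,p["fx"],p["fy"],p["cx"],p["cy"],np.round(p["pose"],3).tolist())
    for n in ["place_1","rack","pinbox","pinbox_floor","clapper"]:
        r=robot.pinpoint(c,n); print(c,n,[(np.round(d["centre"],1).tolist(),round(d["score"],2)) for d in r])
print(robot.observe()["time"])
E
```

```text
pics
{'time': 0.0, 'joint_pos': array([-1.27250597e+00,  2.07427141e-01,  1.54294825e+00, -3.30403187e-05,
        1.39351596e+00, -1.50498551e-01]), 'joint_vel': array([-0.00017367,  0.00050908,  0.00036623, -0.00152912, -0.00060434,
       -0.00097633]), 'tau': array([ 1.16511728e-03, -3.70881701e+01, -2.81413561e+01,  6.99930894e-02,
        3.60396411e-02, -1.74378415e-04]), 'position': array([ 249.21524805, -517.27828424,  204.28949257]), 'tool_rot': array([ 0.59924521, -0.59820127,  0.37682753, -0.37558145]), 'contact_force': array([0.84844581, 0.58943971, 0.37120092]), 'wrist_torque': array([-0.00940835, -0.0510021 , -0.02592915]), 'width': 1.0012093603445638}
18.8
scene 499.631135719674 499.631135719674 324.0541964104821 244.94890557507924 [[0.341, 0.606, -0.719, 1192.063], [0.94, -0.212, 0.267, -301.427], [0.01, -0.767, -0.642, 810.68], [0.0, 0.0, 0.0, 1.0]]
scene place_1 [([287.8, 319.8], 0.73), ([316.9, 305.6], 0.66), ([345.0, 292.0], 0.61)]
scene rack [([320.6, 331.0], 0.77)]
scene pinbox [([433.6, 198.4], 0.64)]
scene pinbox_floor [([431.8, 196.6], 0.89), ([438.8, 273.8], 0.78)]
scene clapper [([161.3, 366.5], 0.65)]
side 481.8206225417386 481.8206225417386 321.0026551072807 232.24320281771065 [[-0.712, -0.395, 0.581, -326.26], [-0.702, 0.385, -0.599, 730.733], [0.013, -0.834, -0.551, 766.592], [0.0, 0.0, 0.0, 1.0]]
side place_1 [([308.8, 197.6], 0.76), ([298.3, 205.1], 0.74), ([286.0, 220.2], 0.65)]
side rack [([299.5, 230.8], 0.97)]
side pinbox [([241.3, 399.2], 0.97), ([218.9, 289.8], 0.6)]
side pinbox_floor [([239.2, 395.6], 0.62)]
side clapper []
0.6
```

View pics/scene0.png

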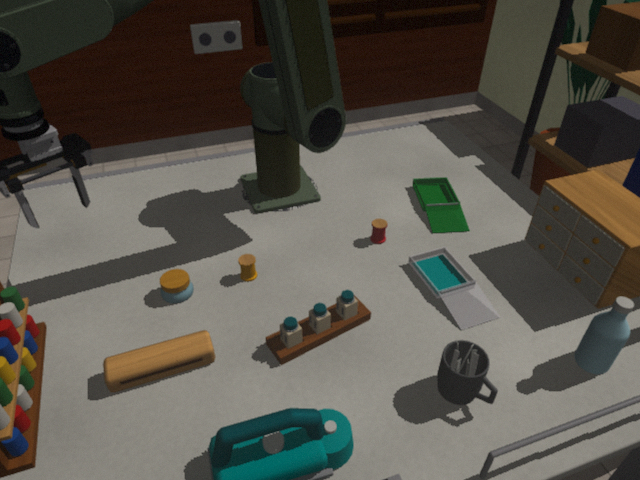

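View pics/side0.png

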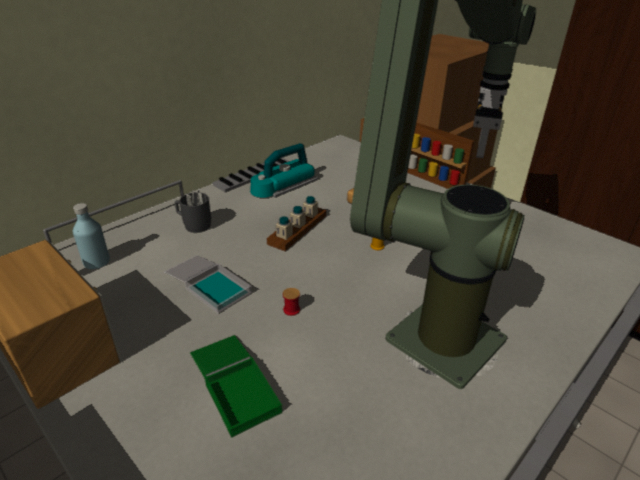

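The scene view shows the three capped switches at about (288,320), (317,306) and (345,292), with the turquoise-floored pin box at (440,272). The box at (434,198) is the green look-alike. In the side view the real box is at (219,290) and the caps are at (309,198), (298,205) and (286,220).

```bash
cat > h.py <<'E'
from rig import robot
import cv2,numpy as np
def ray(c,px,p=None):
    p=p or robot.camera_params(c); T=np.array(p["pose"])
    d=T[:3,:3]@np.array([(px[0]-p["cx"])/p["fx"],(px[1]-p["cy"])/p["fy"],1.]); return T[:3,3],d/np.linalg.norm(d)
def onz(c,px,z,p=None):
    o,d=ray(c,px,p); return o+d*(z-o[2])/d[2]
def proj(c,X,p=None):
    p=p or robot.camera_params(c); T=np.array(p["pose"]); q=T[:3,:3].T@(np.array(X)-T[:3,3]); return [p["fx"]*q[0]/q[2]+p["cx"],p["fy"]*q[1]/q[2]+p["cy"]]
E
python3 - <<'E'
from h import *
np.set_printoptions(suppress=True,precision=1)
for c,P in [("scene",[[287.8,319.8],[316.9,305.6],[345,292]]),("side",[[308.8,197.6],[298.3,205.1],[286,220.2]])]:
    for q in P: print(c,onz(c,q,74))
    im=robot.camera(c)
    for n,z in [("pinbox",24),("rack",22),("place_1",0)]:
        for r in robot.trace(c,n):
            m=r["mask"].astype(np.uint8)
            rect=cv2.minAreaRect(np.argwhere(m)[:,::-1].astype(np.float32))
            print(c,n,r["score"],r["centre"],m.sum(), onz(c,r["centre"],z))
print(onz("scene",[438.8,273.8],4),onz("side",[218.9,289.8],4))
# enlarge
for c,(x0,y0,x1,y1) in {"scene":(250,230,510,370),"side":(150,180,350,330)}.items():
    im=robot.camera(c)[y0:y1,x0:x1,::-1]; s=3 if c=="scene" else 4
    cv2.imwrite(f"pics/{c}1.png",cv2.resize(im,None,fx=s,fy=s,interpolation=cv2.INTER_CUBIC))
E
```

```text
scene [ 557.5 -138.9   74. ]
scene [540.8 -73.   74. ]
scene [524.   -5.6  74. ]
scene pinbox 0.86 [454.4, 285.5] 3648 [541.3 253.7  24. ]
scene pinbox 0.55 [442.7, 205.3] 2024 [260.1 387.8  24. ]
scene rack 0.58 [315.2, 335.7] 1965 [571.8 -87.5  22. ]
scene place_1 0.62 [310.1, 334.9] 2082 [548.9 -90.8   0. ]
side [ 558.1 -127.2   74. ]
side [547.7 -75.4  74. ]
side [511.7   3.8  74. ]
side pinbox 0.77 [234.9, 386.1] 5183 [201.1 413.2  24. ]
side pinbox 0.56 [212.8, 279.9] 2723 [492.6 260.4  24. ]
side rack 0.58 [294.2, 236.4] 669 [495.9 -10.5  22. ]
side place_1 0.98 [295.7, 233.9] 672 [526.6 -44.2   0. ]
[478.2 253.7   4. ] [472.8 259.2   4. ]
```

View pics/scene1.png

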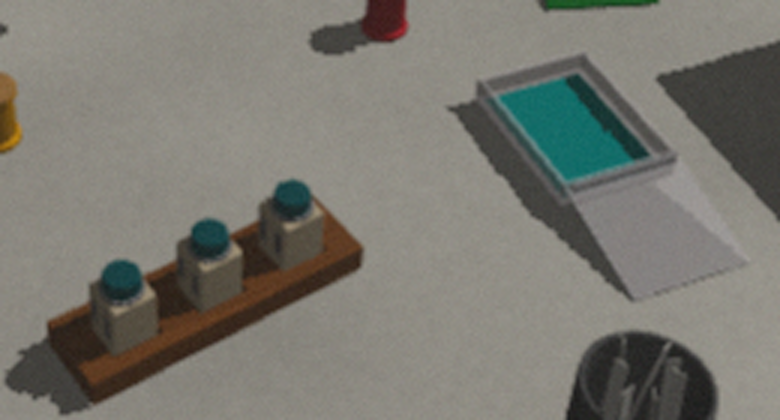

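View pics/side1.png

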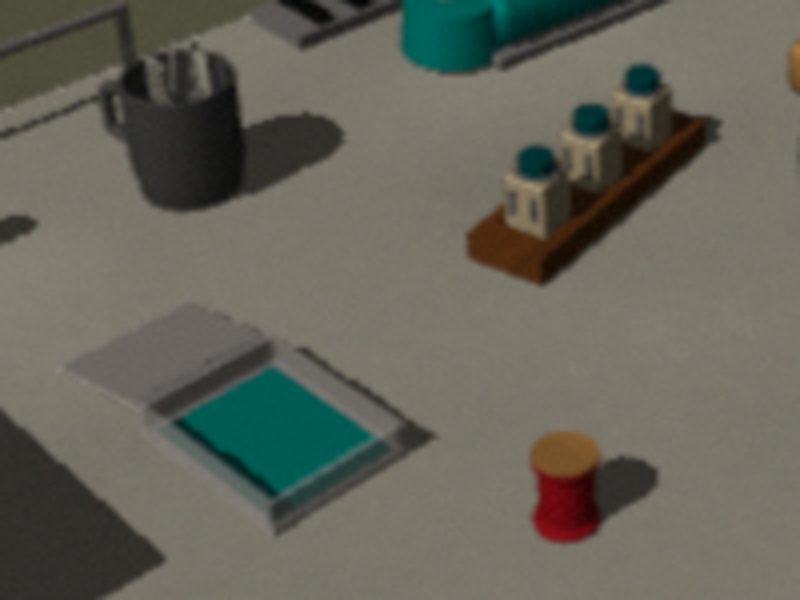

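```bash
python3 - <<'E'
from h import *
from scipy.spatial.transform import Rotation as Ro
np.set_printoptions(suppress=True,precision=3)
s=robot.observe(); print(s["time"],s["position"]); q=s["tool_rot"]; print(Ro.from_quat([*q[1:],q[0]]).as_matrix())
S=[(480,85),(585,57),(675,157),(565,187)]
a=np.array([onz("scene",(x/3+250,y/3+230),24) for x,y in S]); print(a,a.mean(0),np.linalg.norm(np.roll(a,-1,0)-a,axis=1))
S=[(145,410),(275,345),(405,425),(277,515)]
a=np.array([onz("side",(x/4+150,y/4+180),24) for x,y in S]); print(a,a.mean(0),np.linalg.norm(np.roll(a,-1,0)-a,axis=1))
for x,y in [(537,157),(590,114),(642,76)]: print(onz("side",(x/4+150,y/4+180),74))
for x,y in [(123,273),(210,233),(293,193)]: print(onz("scene",(x/3+250,y/3+230),74))
E
```

```text
1.1 [ 249.492 -518.072  205.461]
[[ 0.434  0.     0.901]
 [-0.901 -0.     0.434]
 [ 0.    -1.     0.   ]]
[[425.777 202.285  24.   ]
 [423.287 299.003  24.   ]
 [547.9   303.186  24.   ]
 [548.179 208.718  24.   ]] [486.286 253.298  24.   ] [ 96.75  124.683  94.468 122.571]
[[528.818 311.459  24.   ]
 [527.258 218.463  24.   ]
 [408.715 209.14   24.   ]
 [397.268 309.316  24.   ]] [465.515 262.095  24.   ] [ 93.009 118.909 100.828 131.568]
[518.599   3.991  74.   ]
[535.388 -60.851  74.   ]
[ 548.686 -124.999   74.   ]
[ 562.483 -133.889   74.   ]
[548.168 -69.034  74.   ]
[532.104  -2.967  74.   ]
```

Call:
{"method": "carry_out", "body": {"increments": "0 0 0 -0.124 -1;0 0 0 -0.124 -1;0 0 0 -0.124 -1;0 0 0 -0.124 -1;0 0 0 -0.124 -1;0 0 0 -0.124 -1;0 0 0 -0.124 -1;0 0 0 -0.124 -1;0 0 0 -0.124 -1;0 0 0 -0.124 -1"}}

```text
time: 1.93
position: [249.5, -518.1, 205.5]
tool_rot: [-0.706, 0.706, 0.044, -0.044]
contact_force: [-1.0, 0.2, 0.0]
width: 0.997
```

Call:
{"method": "carry_out", "body": {"increments": "0 0 0 -0.124 1;2.5 -0.8 2.6 0 1;2.5 -0.8 2.6 0 1;2.5 -0.8 2.6 0 1;2.5 -0.8 2.6 0 1;2.5 -0.8 2.6 0 1;2.5 -0.8 2.6 0 1;2.5 -0.8 2.6 0 1;2.5 -0.8 2.6 0 1"}}

```text
time: 2.68
position: [394.4, -266.6, 270.1]
tool_rot: [-0.702, 0.702, 0.085, -0.085]
contact_force: [0.4, -0.2, 0.5]
width: 0.399
```

Call:
{"method": "carry_out", "body": {"increments": "2.5 -0.8 2.6 0 1;2.5 -0.8 2.6 0 1;2.5 -0.8 2.6 0 1;2.5 0 2.6 0 1;2.5 0 2.6 0 1;2.5 0 2.6 0 1;0 0 0 0 1;0 0 0 0 1"}}

```text
time: 3.35
position: [502.4, -79.3, 293.4]
tool_rot: [-0.702, 0.702, 0.087, -0.087]
contact_force: [-0.0, -0.3, -0.0]
width: 0.002
```

```bash
python3 - <<'E'
from h import *
np.set_printoptions(suppress=True,precision=3)
s=robot.observe(); print(s)
p=robot.camera_params("wrist"); print(p)
im=robot.camera("wrist"); cv2.imwrite("pics/w1.png",im[:,:,::-1])
for n,z in [("place_1",74),("rack",0),("pinbox_floor",4),("pinbox",0)]:
    for r in robot.pinpoint("wrist",n): print(n,r["score"],r["centre"],onz("wrist",r["centre"],z,p))
E
```

```text
{'time': 3.35, 'joint_pos': array([-0.327,  0.008,  1.58 , -0.   ,  1.554, -0.573]), 'joint_vel': array([-0.053, -0.011,  0.014, -0.015,  0.003, -0.007]), 'tau': array([  1.175, -29.809, -29.709,   0.231,   0.034,   0.059]), 'position': array([502.444, -79.268, 293.361]), 'tool_rot': array([-0.702,  0.702,  0.087, -0.087]), 'contact_force': array([-0.044, -0.285, -0.027]), 'wrist_torque': array([-0.063, -0.103,  0.024]), 'width': 0.001956322707435918}
{'fx': 423.6106362879749, 'fy': 423.6106362879749, 'cx': 321.25461756881595, 'cy': 236.88371402131511, 'pose': array([[  0.97 ,   0.235,   0.063, 482.647],
       [  0.244,  -0.935,  -0.257,  -4.596],
       [ -0.002,   0.265,  -0.964, 472.197],
       [  0.   ,   0.   ,   0.   ,   1.   ]])}
place_1 0.9 [366.5, 203.7] [542.469 -68.544  74.   ]
place_1 0.8 [365.2, 270.7] [ 559.591 -134.134   74.   ]
rack 0.62 [358.8, 188.4] [540.501 -65.771   0.   ]
```

View pics/w1.png

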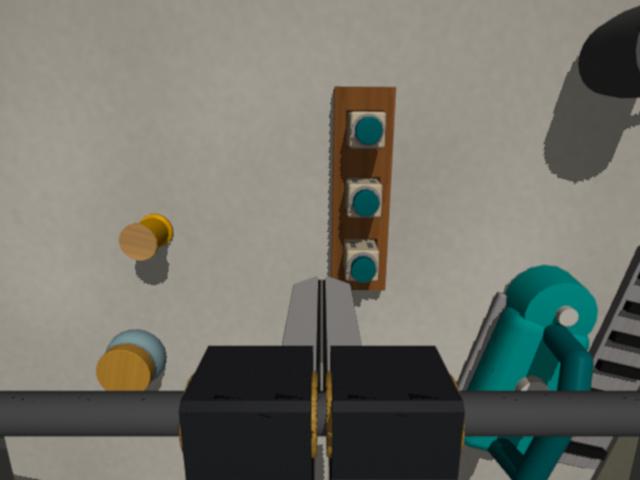

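The wrist view shows the rack along the columns, with caps at about (369,130), (365,203) and (362,269). The closed fingers are at (322,285).

```bash
python3 - <<'E'
from h import *
np.set_printoptions(suppress=True,precision=2)
im=robot.camera("wrist"); p=robot.camera_params("wrist")
hsv=cv2.cvtColor(im,cv2.COLOR_RGB2HSV)
m=((hsv[...,0]>80)&(hsv[...,0]<100)&(hsv[...,1]>150)).astype(np.uint8); m[:, :335]=0; m[:,400:]=0; m[300:]=0
n,l,st,c=cv2.connectedComponentsWithStats(m)
C=[]
for i in range(1,n):
    if st[i,4]>100:
        x=onz("wrist",c[i],72,p); C.append(x); print(c[i],st[i],x)
# rack edges
s=robot.observe(); print(s["position"],s["tool_rot"])
rot=s["tool_rot"]
from scipy.spatial.transform import Rotation as Ro
R=Ro.from_quat([*rot[1:],rot[0]]).as_matrix(); print(R)
for x in C: print("tool delta mm",R.T@(np.array([x[0],x[1],0])-np.array([*s["position"][:2],0])))
d=C[0]-C[-1]; print(np.degrees(np.arctan2(d[1],d[0])),np.linalg.norm(d))
for q in [(334,87),(396,87),(385,290),(330,290)]: print(onz("wrist",q,22,p))
E
```

```text
[369.64 127.14] [357 114  27  27 563] [526.03  -2.64  72.  ]
[367.   199.84] [355 187  25  26 509] [541.56 -68.17  72.  ]
[364.72 266.27] [353 254  24  26 477] [ 557.18 -133.54   72.  ]
[501.62 -82.05 293.49] [-0.7   0.7   0.08 -0.08]
[[ 0.97 -0.   -0.24]
 [ 0.24 -0.    0.97]
 [-0.   -1.   -0.  ]]
tool delta mm [42.57 -0.02 71.34]
tool delta mm [42.09 -0.    4.  ]
tool delta mm [ 41.75   0.01 -63.21]
103.38677052342715 134.55855898610164
[486.3   27.08  22.  ]
[546.79  41.87  22.  ]
[ 596.58 -171.44   22.  ]
[ 535.61 -186.39   22.  ]
```

Call:
{"method": "carry_out", "body": {"increments": "1.4 3 0.15 0 1;1.4 3 0.1 0 1;1.4 3 0.15 0 1;0 3 0 0 1;0 3 0 0 1;0 3 0 0 1;0 2 0 0 1;0 0 0 0 1;0 0 0 0 1"}}

```text
time: 4.4
position: [540.7, -67.4, 92.6]
tool_rot: [0.702, -0.702, -0.084, 0.086]
contact_force: [0.4, -1.0, -0.3]
width: 0.006
```

```bash
python3 - <<'E'
from h import *
np.set_printoptions(suppress=True,precision=2)
for k in range(2):
    im=robot.camera("scene"); s=robot.observe(); print(s["position"],s["contact_force"])
cv2.imwrite("pics/s2.png",cv2.resize(im[230:370,250:510,::-1],None,fx=3,fy=3))
E
```

```text
[542.35 -67.73  94.32] [-0.09  0.3   0.56]
[543.25 -67.84  95.31] [0.09 0.25 0.74]
```

View pics/s2.png

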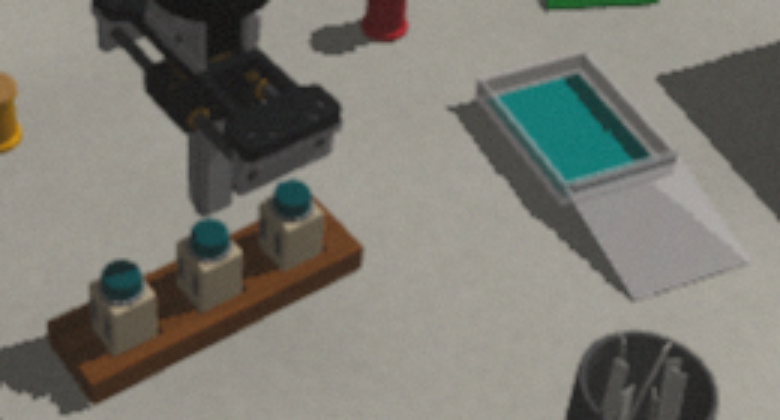

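The fingers are centred above the middle cap, about 20 mm over it.

Call:
{"method": "carry_out", "body": {"increments": "0 0.4 0 0 1;0 0.4 0 0 1;0 0.4 0 0 1;0 0.4 0 0 1;0 0 0 0 1;0 0 0 0 1;0 0 0 0 1;0 0 0 0 1;0 0 0 0 1"}}

```text
time: 5.25
position: [542.0, -66.9, 77.6]
tool_rot: [-0.702, 0.702, 0.085, -0.085]
contact_force: [-0.4, -0.0, -0.3]
width: 0.003
```

Call:
{"method": "carry_out", "body": {"increments": "0 0.1 0 0 1;0 0 0 0 1;0 0 0 0 1;0 0 0 0 1"}}

```text
time: 5.58
position: [541.9, -66.9, 76.4]
tool_rot: [0.702, -0.702, -0.085, 0.085]
contact_force: [0.9, -0.2, 0.5]
width: 0.004
```

Call:
{"method": "carry_out", "body": {"increments": "0 0.1 0 0 1;0 0 0 0 1;0 0 0 0 1;0 0 0 0 1"}}

```text
time: 5.92
position: [541.8, -66.8, 75.4]
tool_rot: [0.702, -0.702, -0.085, 0.085]
contact_force: [0.8, -0.4, -0.2]
width: 0.009
```

Call:
{"method": "carry_out", "body": {"increments": "0 0.1 0 0 1;0 0 0 0 1;0 0 0 0 1;0 0 0 0 1"}}

```text
time: 6.25
position: [541.8, -66.8, 74.4]
tool_rot: [0.702, -0.702, -0.085, 0.085]
contact_force: [-0.3, -0.2, 0.2]
width: 0.002
```

Call:
{"method": "carry_out", "body": {"increments": "0 0.1 0 0 1;0 0 0 0 1;0 0 0 0 1;0 0 0 0 1"}}

```text
time: 6.58
position: [541.9, -66.9, 73.6]
tool_rot: [-0.702, 0.702, 0.085, -0.085]
contact_force: [0.7, -0.4, 1.1]
width: 0.001
```

Call:
{"method": "carry_out", "body": {"increments": "0 0.1 0 0 1;0 0 0 0 1;0 0 0 0 1;0 0 0 0 1"}}

```text
time: 6.92
position: [541.9, -66.9, 72.5]
tool_rot: [-0.702, 0.702, 0.085, -0.085]
contact_force: [-0.0, 0.7, 1.0]
width: 0.001
```

Call:
{"method": "carry_out", "body": {"increments": "0 0.1 0 0 1;0 0 0 0 1;0 0 0 0 1;0 0 0 0 1"}}

```text
time: 7.25
position: [542.0, -66.9, 71.5]
tool_rot: [-0.702, 0.702, 0.085, -0.085]
contact_force: [-0.3, -0.0, 1.9]
width: 0.001
```

Call:
{"method": "carry_out", "body": {"increments": "0 0.1 0 0 1;0 0 0 0 1;0 0 0 0 1;0 0 0 0 1"}}

```text
time: 7.58
position: [542.0, -66.9, 70.5]
tool_rot: [-0.702, 0.702, 0.085, -0.085]
contact_force: [-0.1, 0.2, 1.9]
width: 0.002
```

Call:
{"method": "carry_out", "body": {"increments": "0 0.1 0 0 1;0 0 0 0 1;0 0 0 0 1;0 0 0 0 1"}}

```text
time: 7.92
position: [541.9, -66.9, 69.5]
tool_rot: [-0.702, 0.702, 0.085, -0.085]
contact_force: [0.1, 0.7, 2.3]
width: 0.004
```

Call:
{"method": "carry_out", "body": {"increments": "0 0.1 0 0 1;0 0 0 0 1;0 0 0 0 1;0 0 0 0 1"}}

```text
time: 8.25
position: [542.0, -66.9, 68.5]
tool_rot: [-0.702, 0.702, 0.085, -0.085]
contact_force: [-0.4, 0.8, 1.5]
width: 0.009
```

Call:
{"method": "carry_out", "body": {"increments": "0 0.1 0 0 1;0 0 0 0 1;0 0 0 0 1;0 0 0 0 1"}}

```text
time: 8.58
position: [541.9, -66.9, 67.5]
tool_rot: [-0.702, 0.702, 0.085, -0.085]
contact_force: [-0.7, -0.4, 1.8]
width: 0.006
```

Call:
{"method": "carry_out", "body": {"increments": "0 0.1 0 0 1;0 0 0 0 1;0 0 0 0 1;0 0 0 0 1"}}

```text
time: 8.92
position: [541.9, -66.8, 66.5]
tool_rot: [-0.702, 0.702, 0.085, -0.085]
contact_force: [0.5, -0.3, 2.1]
width: -0.0
```

Only about 2 N at 7 mm down, with no 8 N peak, so the middle switch is soft. Next is the +y one.

Call:
{"method": "carry_out", "body": {"increments": "0 -1 0 0 1;0 -1 0 0 1;0 0 1.8 0 1;0 0 2 0 1;0 0 2 0 1;0 0 0.9 0 1;0 0 0 0 1;0 0 0 0 1;0 0.5 0 0 1;0 0.5 0 0 1"}}

```text
time: 9.75
position: [526.6, -2.8, 76.6]
tool_rot: [-0.702, 0.702, 0.085, -0.085]
contact_force: [0.7, 0.8, -0.3]
width: 0.002
```

Call:
{"method": "carry_out", "body": {"increments": "0 0.1 0 0 1;0 0 0 0 1;0 0 0 0 1;0 0 0 0 1;0 0 0 0 1"}}

```text
time: 10.17
position: [525.9, -2.0, 75.5]
tool_rot: [-0.702, 0.702, 0.085, -0.085]
contact_force: [0.5, -0.4, -0.3]
width: 0.005
```

Call:
{"method": "carry_out", "body": {"increments": "0 0.1 0 0 1;0 0.1 0 0 1;0 0 0 0 1;0 0 0 0 1;0 0 0 0 1"}}

```text
time: 10.58
position: [526.1, -1.9, 73.8]
tool_rot: [-0.702, 0.702, 0.086, -0.085]
contact_force: [-0.2, -0.5, 2.1]
width: 0.002
```

Call:
{"method": "carry_out", "body": {"increments": "0 0.1 0 0 1;0 0 0 0 1;0 0 0 0 1;0 0 0 0 1"}}

```text
time: 10.92
position: [526.1, -1.8, 72.8]
tool_rot: [-0.702, 0.702, 0.086, -0.085]
contact_force: [-0.3, -0.2, 5.8]
width: 0.005
```

Call:
{"method": "carry_out", "body": {"increments": "0 0.1 0 0 1;0 0 0 0 1;0 0 0 0 1;0 0 0 0 1"}}

```text
time: 11.25
position: [526.2, -1.9, 72.0]
tool_rot: [-0.702, 0.702, 0.086, -0.085]
contact_force: [-1.1, 0.4, 6.5]
width: 0.004
```

Call:
{"method": "carry_out", "body": {"increments": "0 0.1 0 0 1;0 0 0 0 1;0 0 0 0 1;0 0 0 0 1"}}

```text
time: 11.58
position: [526.2, -1.9, 71.2]
tool_rot: [-0.702, 0.702, 0.086, -0.085]
contact_force: [-2.0, -0.4, 7.7]
width: 0.004
```

Call:
{"method": "carry_out", "body": {"increments": "0 0.1 0 0 1;0 0 0 0 1;0 0 0 0 1;0 0 0 0 1"}}

```text
time: 11.92
position: [526.1, -1.9, 70.1]
tool_rot: [-0.702, 0.702, 0.086, -0.085]
contact_force: [-1.3, 0.2, 6.7]
width: 0.004
```

Call:
{"method": "carry_out", "body": {"increments": "0 0.1 0 0 1;0 0 0 0 1;0 0 0 0 1;0 0 0 0 1"}}

```text
time: 12.25
position: [526.1, -1.9, 69.0]
tool_rot: [-0.702, 0.702, 0.086, -0.085]
contact_force: [-1.2, -0.3, 6.6]
width: 0.006
```

Call:
{"method": "carry_out", "body": {"increments": "0 0.1 0 0 1;0 0 0 0 1;0 0 0 0 1;0 0 0 0 1"}}

```text
time: 12.58
position: [526.1, -1.9, 67.8]
tool_rot: [-0.702, 0.702, 0.086, -0.085]
contact_force: [-1.1, -0.1, 5.2]
width: 0.003
```

Call:
{"method": "carry_out", "body": {"increments": "0 0.1 0 0 1;0 0 0 0 1;0 0 0 0 1;0 0 0 0 1"}}

```text
time: 12.92
position: [526.1, -1.9, 66.5]
tool_rot: [-0.702, 0.702, 0.086, -0.085]
contact_force: [0.3, -0.0, 3.2]
width: 0.007
```

Force rose to 7.7 N at about 3 mm, then fell to 3.2 N at 7.5 mm: that is the snap. I'll press one more step for margin.

Call:
{"method": "carry_out", "body": {"increments": "0 0.1 0 0 1;0 0 0 0 1;0 0 0 0 1;0 0 0 0 1"}}

```text
time: 13.25
position: [526.0, -1.8, 65.4]
tool_rot: [-0.702, 0.702, 0.085, -0.085]
contact_force: [0.2, -0.8, 2.3]
width: 0.004
```

Call:
{"method": "carry_out", "body": {"increments": "0 -0.5 0 0 1;0 -1 0 0 1;0 -1.5 0 0 -1;0 0 0 0 -1;0 0 0 0 -1;0 0 0 0 -1;0 0 0 0 -1;0 0 0 0 -1"}}

```text
time: 13.92
position: [524.8, -1.6, 94.5]
tool_rot: [0.702, -0.702, -0.085, 0.086]
contact_force: [1.0, 0.9, -0.1]
width: 0.393
```

```bash
python3 - <<'E'
from h import *
np.set_printoptions(suppress=True,precision=2)
im=robot.camera("wrist"); s=robot.observe(); print(s["position"],s["width"],s["time"])
cv2.imwrite("pics/w3.png",im[:,:,::-1])
E
```

```text
[525.    -1.68  94.56] 0.43426763338999574 13.9667
```

View pics/w3.png

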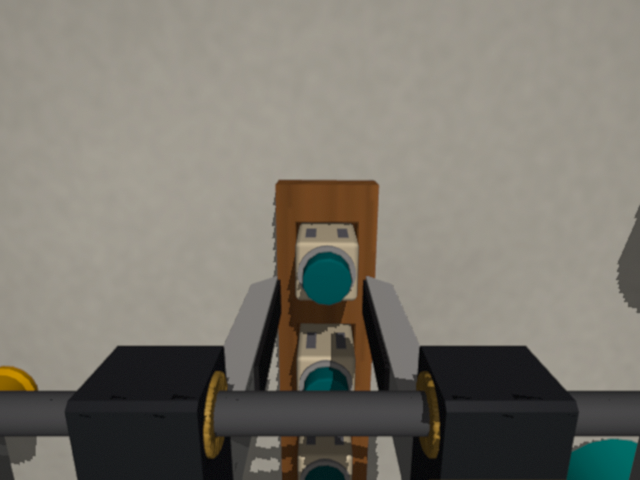

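```bash
python3 - <<'E'
from h import *
np.set_printoptions(suppress=True,precision=2)
from scipy.spatial.transform import Rotation as Ro
s=robot.observe(); p=robot.camera_params("wrist"); q=s["tool_rot"]; R=Ro.from_quat([*q[1:],q[0]]).as_matrix(); P=s["position"]
print(P, proj("wrist",P,p))
for px,z in [((327,276),74),((297,227),60),((357,227),60),((276,182),22),((378,182),22)]:
    X=onz("wrist",px,z,p); print(px,X,R.T@(X-P))
E
```

```text
[525.    -1.68  94.56] [np.float64(324.13659631890516), np.float64(296.3872064979646)]
(327, 276) [525.94   0.77  74.  ] [ 1.54 20.56  2.14]
(297, 227) [505.65  18.2   60.  ] [-13.96  34.61  23.91]
(357, 227) [535.88  25.7   60.  ] [17.19 34.55 23.94]
(276, 182) [487.3   32.31  22.  ] [-28.33  72.65  41.97]
(378, 182) [546.15  46.87  22.  ] [32.29 72.54 42.01]
```

Call:
{"method": "carry_out", "body": {"increments": "0.1 0 0.1 0 -1;0 0 0 0 -1;0 0 0 0 -1;0 0 0 0 -1;0 1.5 0 0 -1;0 2 0 0 -1;0 2 0 0 -1;0 0.8 0 0 -1;0 0 0 0 -1;0 0 0 0 -1"}}

```text
time: 14.8
position: [526.4, -0.6, 32.4]
tool_rot: [0.702, -0.702, -0.085, 0.086]
contact_force: [-0.3, -0.1, 0.3]
width: 0.997
```

Call:
{"method": "carry_out", "body": {"increments": "0 0 0 0 1;0 0 0 0 1;0 0 0 0 1;0 0 0 0 1;0 0 0 0 1;0 0 0 0 1;0 0 0 0 1;0 0 0 0 1;0 0 0 0 1;0 0 0 0 1", "squeeze": 20}}

```text
time: 15.63
position: [526.6, -0.6, 32.4]
tool_rot: [0.702, -0.702, -0.085, 0.085]
contact_force: [1.5, -0.4, -0.3]
width: 0.36
```

```bash
python3 - <<'E'
from h import *
np.set_printoptions(suppress=True,precision=2)
im=robot.camera("wrist"); im2=robot.camera("scene"); s=robot.observe(); print(s["position"],s["width"],s["time"],s["contact_force"])
cv2.imwrite("pics/c4.png",np.hstack([cv2.resize(im,(400,300)),cv2.resize(im2[215:365,250:450],(400,300))])[:,:,::-1])
E
```

```text
[526.59  -0.55  32.43] 0.35808912133332904 15.7333 [-0.62  0.31 -0.66]
```

View pics/c4.png

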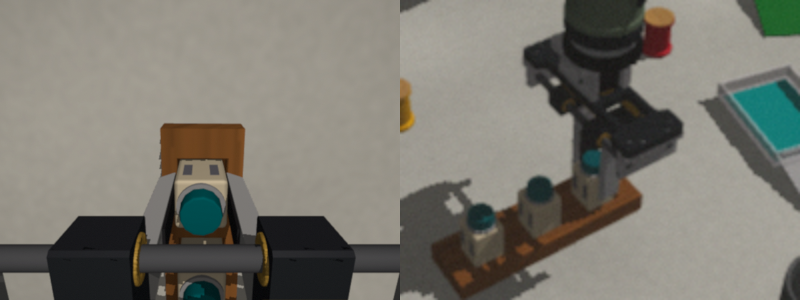

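The fingers hold the housing: the opening is 33.7 mm, and the views show the switch between the pads. I'll lift it.

Call:
{"method": "carry_out", "body": {"increments": "0 -0.5 0 0 1;0 -1 0 0 1;0 -1.5 0 0 1;0 -2 0 0 1;0 -2 0 0 1;0 -2 0 0 1;0 0 0 0 1;0 0 0 0 1;0 0 0 0 1"}}

```text
time: 16.48
position: [525.6, -0.5, 121.7]
tool_rot: [0.702, -0.702, -0.085, 0.086]
contact_force: [0.6, -0.5, -1.8]
width: 0.361
```

```bash
python3 - <<'E'
from h import *
np.set_printoptions(suppress=True,precision=2)
im2=robot.camera("scene"); 
for c in ["scene","side"]:
    r=robot.pinpoint(c,"pinbox_floor") if c=="scene" else (robot.camera(c),robot.pinpoint(c,"pinbox_floor"))[1]
    print([(x["score"],x["centre"],onz(c,x["centre"],4)) for x in r])
s=robot.observe(); print(s["position"],s["width"],s["time"],s["contact_force"])
cv2.imwrite("pics/c5.png",cv2.resize(im2[215:365,250:450],(800,600))[:,:,::-1])
E
```

```text
[(0.89, [438.3, 274.9], array([481.15, 250.72,   4.  ])), (0.67, [430.1, 196.8], array([187.88, 392.68,   4.  ]))]
[(0.57, [218.9, 289.2], array([474.62, 257.87,   4.  ])), (0.56, [243.9, 399.4], array([178.74, 411.24,   4.  ]))]
[525.29  -0.45 120.9 ] 0.35833234480724274 16.6833 [ 0.35 -0.05 -1.96]
```

View pics/c5.png

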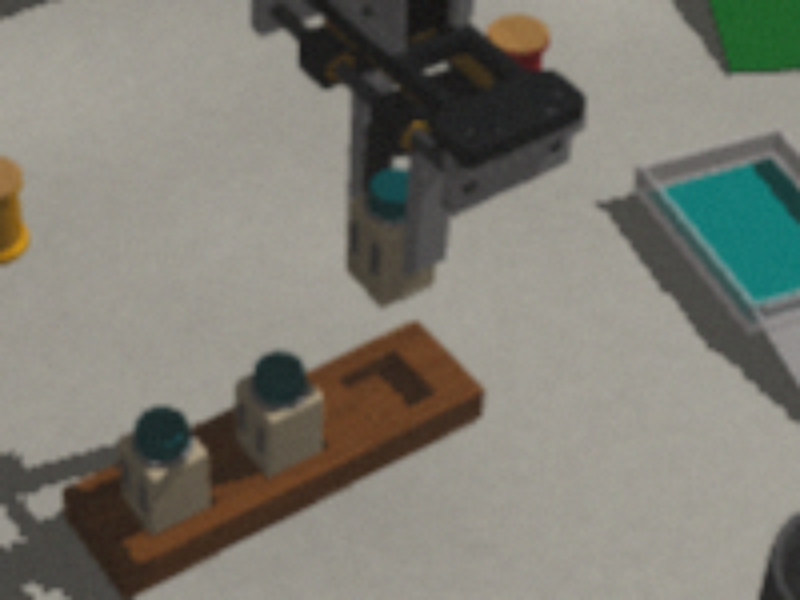

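The switch is clear of the rack with its cap out, and the two soft ones are still in their pockets. Now over to the pin box.

Call:
{"method": "carry_out", "body": {"increments": "0.15 0 1.6 0 1;0.15 0 2.6 0 1;0.15 0 3 0 1;0.15 0 3 0 1;0.15 0 3 0 1;0.15 0 3 0 1;0.15 0 3 0 1;0.15 0 3 0 1;0.15 0 2 0 1;0.15 0 1.6 0 1"}}

```text
time: 17.52
position: [477.9, 255.2, 121.4]
tool_rot: [-0.702, 0.702, 0.085, -0.087]
contact_force: [1.1, -0.4, -0.4]
width: 0.36
```

Call:
{"method": "carry_out", "body": {"increments": "0 0 0 0.1 1;0 0 0 0.1 1;0 0 0 0 1;0 0 0 0 1;0 0 0 0 1;0 0 0 0 1"}}

```text
time: 18.02
position: [479.2, 253.1, 122.1]
tool_rot: [-0.707, 0.707, 0.015, -0.015]
contact_force: [0.5, -0.4, -1.5]
width: 0.36
```

```bash
python3 - <<'E'
from h import *
np.set_printoptions(suppress=True,precision=2)
im=robot.camera("wrist"); im2=robot.camera("scene"); s=robot.observe(); print(s["position"],s["width"],s["time"],s["tool_rot"],robot.camera_params("wrist")["pose"].tolist())
cv2.imwrite("pics/w6.png",im[:,:,::-1])
cv2.imwrite("pics/s6.png",cv2.resize(im2[190:340,360:560],(800,600))[:,:,::-1])
E
```

```text
[479.3  253.22 122.34] 0.36157535032391563 18.1167 [-0.71  0.71  0.01 -0.02] [[0.9990968309494638, 0.041405114875077774, 0.009546666901051224, 475.0390215764113], [0.04245421053181657, -0.9632984398662099, -0.2650542505968279, 330.0987774044689], [-0.0017783123623842853, 0.26522015800747023, -0.9641862399928937, 301.1875832902492], [0.0, 0.0, 0.0, 1.0]]
```

View pics/w6.png

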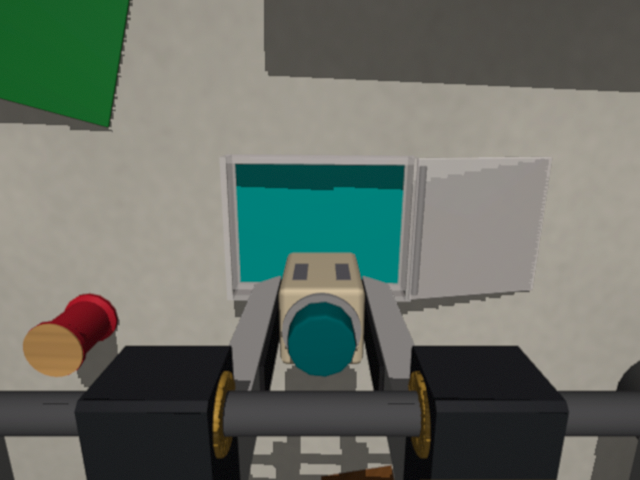

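View pics/s6.png

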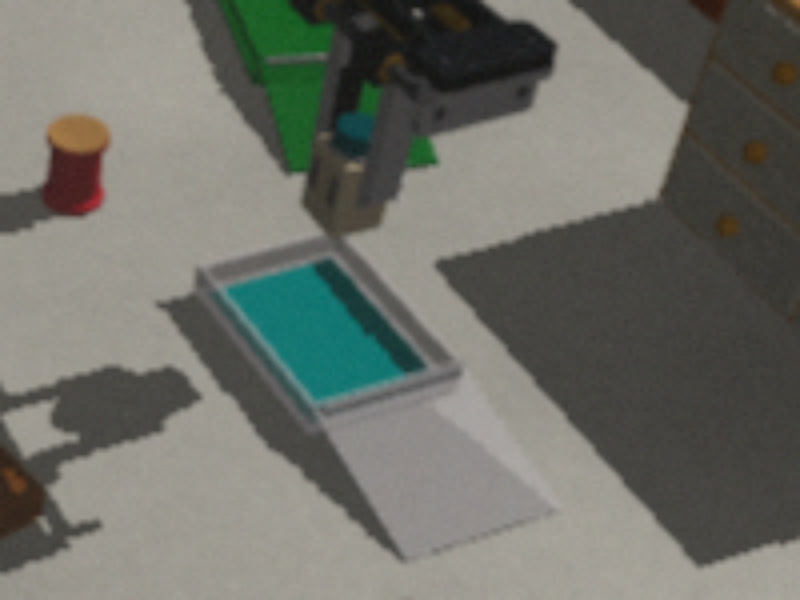

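```bash
python3 - <<'E'
from h import *
np.set_printoptions(suppress=True,precision=1)
p=robot.camera_params("wrist")
print(np.array([onz("wrist",q,24,p) for q in [(222,157),(412,157),(407,298),(227,298)]]))
print(onz("wrist",(236,178),4,p),onz("wrist",(404,178),4,p))
print(proj("wrist",[478,254,24],p), robot.observe()["position"])
E
```

```text
[[411.5 304.6  24. ]
 [534.  309.8  24. ]
 [540.2 211.8  24. ]
 [413.1 206.3  24. ]]
[416.4 288.6   4. ] [534.1 293.6   4. ]
[np.float64(321.5795795000839), np.float64(236.7550632785393)] [479.3 253.2 122.3]
```

Measured by the wrist camera, the box centre is about (475, 257); the rim corners fit 125 x 99 mm. I'll shift slightly and descend.

Call:
{"method": "carry_out", "body": {"increments": "-0.3 0.5 0.4 0 1;0 1.5 0 0 1;0 2 0 0 1;0 2 0 0 1;0 1.5 0 0 1;0 0.5 0 0 1;0 0 0 0 1;0 0 0 0 1;0 0 0 0 1;0 0 0 0 1"}}

```text
time: 18.95
position: [477.3, 257.8, 43.8]
tool_rot: [0.707, -0.707, -0.016, 0.014]
contact_force: [0.7, -0.4, -1.0]
width: 0.358
```

Call:
{"method": "carry_out", "body": {"increments": "0 0.2 0 0 1;0 0.2 0 0 1;0 0 0 0 1;0 0 0 0 1;0 0 0 0 1;0 0 0 0 1;0 0 0 0 1"}}

```text
time: 19.53
position: [476.2, 257.3, 38.5]
tool_rot: [0.707, -0.707, -0.015, 0.015]
contact_force: [-0.1, -0.2, -1.2]
width: 0.363
```

```bash
python3 - <<'E'
from h import *
np.set_printoptions(suppress=True,precision=2)
im2=robot.camera("scene");im=robot.camera("side"); s=robot.observe(); print(s["position"],s["width"],s["time"],s["contact_force"])
cv2.imwrite("pics/s7.png",np.hstack([cv2.resize(im2[220:320,400:500],(400,400)),cv2.resize(im[230:330,160:260],(400,400))])[:,:,::-1])
E
```

```text
[476.12 257.37  38.47] 0.36417192464713055 19.6333 [-0.09  0.03 -1.4 ]
```

View pics/s7.png

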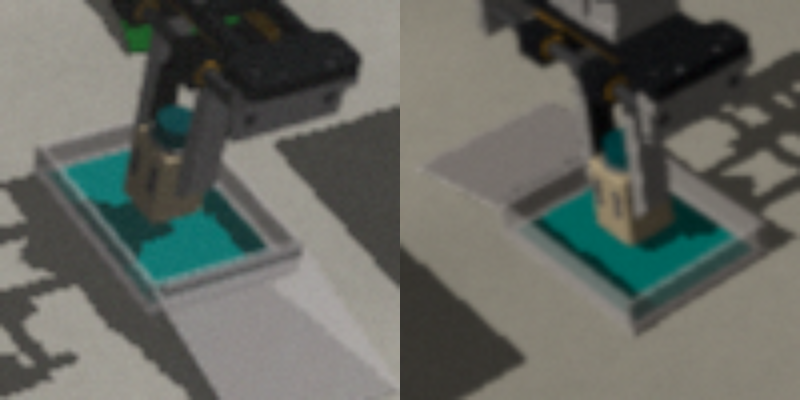

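The switch hangs centred inside the box in both views, about 12 mm above the floor.

Call:
{"method": "carry_out", "body": {"increments": "0 0.2 0 0 1;0 0.2 0 0 1;0 0.2 0 0 1;0 0.2 0 0 1;0 0.2 0 0 1;0 0 0 0 1;0 0 0 0 1;0 0 0 0 1;0 0 0 0 1"}}

```text
time: 20.38
position: [476.2, 257.4, 28.5]
tool_rot: [0.707, -0.707, -0.015, 0.015]
contact_force: [0.1, -0.5, -1.4]
width: 0.36
```

Call:
{"method": "carry_out", "body": {"increments": "0 0.1 0 0 1;0 0 0 0 1;0 0 0 0 1;0 0 0 0 1"}}

```text
time: 20.72
position: [476.1, 257.4, 27.5]
tool_rot: [0.707, -0.707, -0.015, 0.015]
contact_force: [0.1, 0.5, -1.8]
width: 0.364
```

Call:
{"method": "carry_out", "body": {"increments": "0 0.05 0 0 1;0 0 0 0 1;0 0 0 0 1;0 0 0 0 1"}}

```text
time: 21.05
position: [476.1, 257.3, 26.9]
tool_rot: [-0.707, 0.707, 0.015, -0.015]
contact_force: [0.0, -0.6, -2.1]
width: 0.363
```

Call:
{"method": "carry_out", "body": {"increments": "0 0.05 0 0 1;0 0 0 0 1;0 0 0 0 1;0 0 0 0 1"}}

```text
time: 21.38
position: [476.1, 257.4, 26.4]
tool_rot: [0.707, -0.707, -0.015, 0.015]
contact_force: [-0.4, -0.6, -1.3]
width: 0.359
```

Call:
{"method": "carry_out", "body": {"increments": "0 0.04 0 0 1;0 0 0 0 1;0 0 0 0 1;0 0 0 0 1"}}

```text
time: 21.72
position: [476.1, 257.4, 26.4]
tool_rot: [-0.707, 0.707, 0.015, -0.015]
contact_force: [-1.5, -0.6, 4.3]
width: 0.358
```

Call:
{"method": "carry_out", "body": {"increments": "0 0.03 0 0 1;0 0 0 0 1;0 0 0 0 1;0 0 0 0 1"}}

```text
time: 22.05
position: [476.1, 257.4, 26.4]
tool_rot: [-0.707, 0.707, 0.015, -0.015]
contact_force: [-2.3, -0.3, 5.9]
width: 0.36
```

The force turned from -1.5 to +4…6 N at TCP 26.4 mm, as predicted, so the switch is on the floor. I'll release and withdraw.

Call:
{"method": "carry_out", "body": {"increments": "0 0 0 0 0;0 0 0 0 0;0 0 0 0 0;0 0 0 0 0;0 0 0 0 -0.3;0 0 0 0 -0.3;0 0 0 0 -0.3;0 0 0 0 -0.3"}}

```text
time: 22.72
position: [476.1, 257.4, 25.7]
tool_rot: [0.707, -0.707, -0.015, 0.015]
contact_force: [-0.4, -0.6, 0.2]
width: 0.647
```

Call:
{"method": "carry_out", "body": {"increments": "0 -0.5 0 0 -0.3;0 -1 0 0 -0.3;0 -2 0 0 -0.3;0 -3 0 0 -0.3;0 -3 0 0 -0.3;0 -3 0 0 -0.3;0 -3 0 0 -0.3;0 0 0 0 -0.3;0 0 0 0 -0.3;0 0 0 0 -0.3"}}

```text
time: 23.55
position: [475.8, 257.3, 180.9]
tool_rot: [0.707, -0.707, -0.015, 0.015]
contact_force: [-0.4, 0.5, -0.3]
width: 0.65
```

```bash
python3 - <<'E'
from h import *
np.set_printoptions(suppress=True,precision=2)
w=robot.camera("wrist");pw=robot.camera_params("wrist");im2=robot.camera("scene");im=robot.camera("side"); s=robot.observe(); print(s["position"],s["width"],s["time"],s["contact_force"])
cv2.imwrite("pics/s8.png",np.hstack([cv2.resize(im2[220:370,260:510],(500,300)),cv2.resize(im[190:340,160:335],(300,257))] if 0 else [cv2.resize(im2[220:370,250:500],(500,300)),cv2.resize(im[190:340,160:310],(300,300))])[:,:,::-1])
cv2.imwrite("pics/w8.png",w[:,:,::-1])
for c,z in (("scene",68),):
    for r in robot.pinpoint(c,"place_1"): print(r["score"],r["centre"],onz(c,r["centre"],z))
E
```

```text
[474.77 256.87 178.93] 0.6517450686124654 23.7 [-0.3  -0.34 -0.69]
0.96 [349.0, 292.5] [522.72   4.08  68.  ]
0.95 [321.0, 304.6] [535.67 -62.41  68.  ]
0.62 [286.8, 321.8] [ 556.6  -140.86   68.  ]
```

View pics/s8.png

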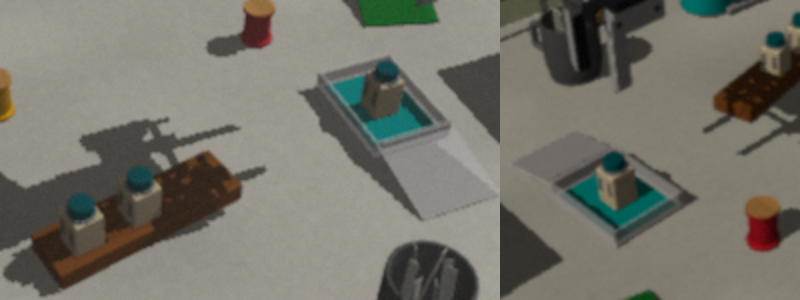

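View pics/w8.png

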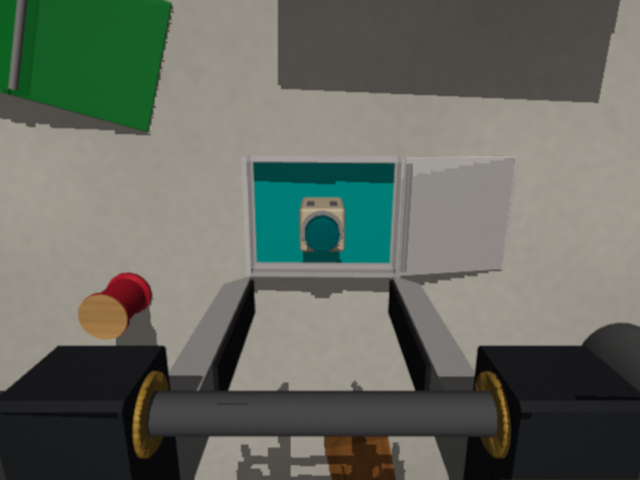

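The switch stands upright in the middle of the box with its cap out (wrist view, about (322,230)). The two soft switches are still in the rack and the gripper is clear of everything. I'm handing the job in.

```bash
python3 -c "
from rig import robot
print(robot.close_job())"
```

```text
the job is handed in; nothing more can be done
None
```

The sound switch was in pocket 3 (rack y = +68 mm). It now stands in the middle of the clear pin box, and the job is handed in, with the clock at 23.7 s at the last check.

- **Finding it:** The middle switch stayed at about 2 N down to 7 mm, so it is soft. The pocket 3 switch climbed to 7.7 N, then fell to 2.3 N at about 8.7 mm, which is the snap. I did not press the third switch because the snap was clear. The highest cap force I read was 7.7 N.
- **Placing it:** I gripped the housing at 20 N, lifted it and lowered it onto the box floor. Contact came at the predicted height, with about 6 N on the tool. I then released it and withdrew.
- **Last checks:** All three cameras show the switch upright and centred in the box with its cap out. The scene view shows both soft switches still standing in the rack. The gripper was clear, about 180 mm up.
- **Disagreements:** In the last scene picture the point finder still reported a pocket 3 cap near (349, 292), although the picture shows that pocket empty. Camera estimates of the box centre differed by up to about 20 mm in x; I used the wrist camera's. I did not measure the soft switches' exact shift.

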